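Slide the bench magnifier over the petri dish

TASK

Bring the sliding magnifier over the petri dish: with the closed fingertips press down the ribbed thumb plate in the middle of its carriage to free the brake, keep it down while you push the carriage along the rail until it is right up against the stop block at the petri dish's end, then let the plate spring back up and move clear. Grip and lift nothing, press with moderate force, do not push the carriage while its brake is on, and leave the dish, rubber stopper, pen and timer where they are.

Things in the scene. Friction and masses are not known exactly. Their poses are not given: they have to be found in the camera images.
- rail: Slotted aluminium rail fixed on the bench, 400 mm long, 44 mm wide, 20 mm high (black end caps 50 mm wide add 8 mm at each end). Origin: centre of its underside, on the bench. Its y axis runs along the rail towards its left end, x points away from the robot across the rail, z up. The stops and stages have the same axes as the rail.
- carriage: The magnifier carriage, sliding along the rail (rail y), with thumb plate and magnifier on it. Origin: on the rail's centre line at the middle of the carriage, at bench level; axes as the rail. It is a black frame 64 mm wide (x), 90 mm long (y), its top 32 mm above the bench. It slides with about 1 to 2 N once the brake is free; with the brake on it holds against more than 20 N and must not be forced. It cannot leave the rail.
- thumb_plate (a joint): How far the thumb plate is pressed down, in m: about -0.001 when up (brake on), 0.008 fully down against a hard end. The resistance climbs to about 6 N in the first 2 to 3 mm of travel, then slowly to about 8 N near the end; the spring lifts the plate again when let go, and the brake then holds at once. The brake is free when this value passes about 0.0015; for a sure release keep it at 0.003 to 0.007.
- thumb_top (a point): Centre of the upper face of the grey thumb plate, in the middle of the carriage. The plate is 40 mm wide (rail x) and 48 mm long (rail y); its face lies 43 mm above the bench when up, 11 mm above the carriage frame, and still 34 mm above the bench when fully down; a lip 4 mm thick and 3 mm high crosses it at each end (inner faces 42 mm apart), so that fingertips set on its middle carry the carriage along. The point moves with the plate.
- lens_centre (a point): Centre of the lens of the round magnifier (black ring, 70 mm outside diameter, highest point 59 mm above the bench) on a bent steel rod fixed to the far (+x) side of the carriage; the rod rises from 27 to 55 mm above the bench between 36 and 63 mm from the thumb plate's centre in rail x. The lens centre lies 95 mm from the thumb plate's centre in rail +x, 55 mm above the bench.
- carriage_left_face (a point): Centre of the carriage's end face towards rail +y, 45 mm from the thumb plate's centre, 26.5 mm above the bench.
- carriage_right_face (a point): Centre of the carriage's end face towards rail -y, 45 mm from the thumb plate's centre, 26.5 mm above the bench.
- stop_left_face (a point): Centre of the face of the left stop block that the carriage meets, 26.5 mm above the bench. The stop is an aluminium block 56 x 16 mm clamped on the rail towards its +y end, 38.5 mm high, with a black clamp screw towards the robot; it does not move. A black stage plate, 76 x 76 x 4 mm, lies beside the rail under where the lens comes to stand when the carriage meets the stop.
- stop_right_face (a point): The same for the right stop block, towards the rail's -y end, which also has a stage plate.
- petri_dish: Round white-clear petri dish, 60 mm diameter, 15 mm high, standing loose on one of the two stage plates (either one). Origin: centre of its underside. It tells which stop to go to.
- rubber_stopper: Cream rubber stopper, slightly conical, 24 mm diameter, 22 mm high, standing loose on the other stage plate. Origin: centre of its underside.
- pen: Marker pen, 128 mm long, 13 mm high, lying loose on the bench between rail and robot. Origin: middle of its underside.
- timer: Small white lab timer with a sloping display face, 43 x 66 mm, 57 mm high, standing loose on the bench on the robot's side of the rail, towards its left end. Origin: centre of its underside.
Not all that is in view belongs to the job. Leave any purple or turquoise look-alike of the petri_dish alone.

How it is judged:
By the outcome, as a careful person would: the job done as asked, in the order asked, and still so for the second after the job is handed in, with the robot touching nothing.
It also fails if it takes over 35 s, if anything falls off the work surface, if the arm or the gripper's body presses on something with over 40 N, if the wrist force passes 120 N, or if a joint passes its speed limit or range.

ROBOT

A 7-joint arm with a two-finger parallel gripper is mounted at the origin on a cart in front of the work surface, level with it; the furniture and walls round the work are solid. World frame = base frame: x ahead of the robot, y to its left, z up, the work surface at z = 0. Lengths are in m, angles in rad, forces in N, time in s.
With the tool pointing down it reaches from about 0.425 to 0.925 m from the base axis. Payload 6.8 kg.
Tool frame: the origin (TCP) lies at the very end of the fingers, on their centre line; the grasp point (between the pads) lies 19 mm behind it; z points along the fingers, y is the line along which they close (so a half turn about z gives the same grasp; the last joint's range is limited). The gripper opens to 85 mm and grips with 20 to 120 N. Pads are 22 mm wide; open, the fingers measure 114 mm over their backs; the gripper's body (76 mm by 85 mm) begins 54 mm behind the grasp point. The pads swing forward as they close: fully open they stand 13 mm farther back than shut.
Start: joints at [1.141, 0.477, 0.022, 1.555, -0.011, 1.109, -0.083], TCP at [0.213, -0.64, 0.192] pointing down, gripper open.
Joint ranges: [-2.96, 2.96], [-0.34, 2.1], [-1.41, 1.46], [0.24, 2.44], [-1.37, 4.51], [0.17, 1.92], [-2.96, 2.96]. Speed limits (rad/s): [2.39, 2.39, 3.14, 3.14, 3.14, 3.14, 3.14].

INTERFACE

Orientations are given as a rotation vector (axis times angle).
In Python, from bench import r gives the robot as it stands.
- The arm moves only by the tool play_rows, never from a script. Its argument "targets" is text: rows parted by semicolons, each of 5 numbers parted by spaces: the closure, from -1 (fully open) to 1 (shut), then the shift along the tool's x, y, z in m, then the turn about the tool's z in rad. In form: gripper dx dy dz spin; .... A call has 1 to 8 rows; each row is the pose to reach, as a shift and turn from the pose commanded when the call began, along the tool's axes at that moment; what a row does not reach only later rows make up. A row lasts 1/12 s, in which the tool goes at most 41.7 mm and 7.16 degrees, less where a joint would pass 70% of its speed; a pose out of reach is approached as far as the arm can. A call with a gripper value outside its range is refused whole. The fingers move at their own pace and stop on an object; "squeeze" is the grip in N (left out, the last holds). Time passes only in rows, so rows that repeat a pose let the fingers close. It gives the time, the measured TCP pose, the force, the opening and the grip force at its end, in the units of the state.
- r.get_obs(): the state, without advancing time (a new reading comes with each control period).
- r.grab_frame(name): name is "side" or "top"; returns the picture (384x512x3 uint8, red, green, blue); there is no depth.
- r.camera_info(name): a dict with "fov_y" (degrees; the focal length in pixels is half the picture's height over the tangent of half this angle, whatever the lens; pixels are square), "cx", "cy" (the principal point, pixels), "position" and "rotation" of the camera in the world. Camera axes: x right, y down, z forward; pixel columns grow to the right and rows downward; lengths in m; the calibration is good to about 2 mm. A picture is of the moment at which its call begins. camera_info takes no time and is no camera call.
- r.hand_in(): hands the job in; it is judged then, once.
The state is a dict: "clock": time; "joints": joint angles; "qvel": joint speeds; "tau": joint torques, N m; "tcp_pos": TCP position; "orientation": TCP orientation; "contact_force": force on the tool from outside, world axes, zero at the start; "moment": the same for the moment, N m; "grip_width": finger opening in m; "gripper_force": force on a finger pad.
Only numpy, scipy, OpenCV 4.12 (cv2) and the standard library are available. Lean on these libraries where they do the work, as an engineer would, in place of code of your own. Each camera call takes 0.05 s, during which the arm holds its last target. There are 200 camera calls.

## Working session

There is one attempt and no reset: what is moved stays moved. The work goes in short steps, Python scripts to look and compute and a tool call to move; the robot and the scene stay as the last step left them, time stands still between calls to the robot, and variables do not carry over. Pictures are saved under pics/ and viewed, at most 10 in all, crops included, and the job is handed in when it is done.

Besides the shell and the picture viewer there is one more tool, called by a JSON object that holds its "api" and its "payload". play_rows: Moves the arm, as the interface text tells. Its arguments: {"type":"object","properties":{"targets":{"type":"string"},"squeeze":{"type":"number"}},"required":["targets"]}

```bash
mkdir -p pics; python3 - <<'E'
from bench import r
import cv2
for n in("side","top"):
    cv2.imwrite(f"pics/{n}0.png",r.grab_frame(n)[:,:,::-1]); print(n,r.camera_info(n))
print(r.get_obs())
E
```

```text
side {'fov_y': 53.530103690283326, 'cx': 251.88274826437703, 'cy': 195.7980210111476, 'position': array([ 0.48785981, -0.77601271,  0.4859861 ]), 'rotation': array([-1.99789949e+00, -2.42508068e-02,  5.14429222e-04])}
top {'fov_y': 51.07704120511936, 'cx': 252.99247705721697, 'cy': 188.17635143236316, 'position': array([0.26588534, 0.11387874, 1.04494719]), 'rotation': array([-1.99871613,  2.22844965, -0.22685039])}
{'clock': 0.1, 'joints': array([ 1.14090598,  0.47777692,  0.02233432,  1.55634629, -0.01149471,
        1.10929785, -0.08308213]), 'qvel': array([-0.00085108, -0.00248182,  0.00010111, -0.00315879, -0.0003263 ,
        0.00066508, -0.0018303 ]), 'tau': array([ 4.81543088e-03, -5.97754562e+01,  1.61272198e+00, -2.81952578e+01,
        1.25323894e-02,  5.00145456e-03,  3.83899726e-05]), 'tcp_pos': array([ 0.21327738, -0.63978676,  0.19138561]), 'orientation': array([-3.09937258e+00, -5.03098116e-01,  6.22539308e-04]), 'contact_force': array([-0.27476093,  0.88121807, -0.16216498]), 'moment': array([ 0.01253743, -0.00735915,  0.03347257]), 'gripper_force': 0.0, 'grip_width': 0.08567668338637097}
```

View pics/side0.png

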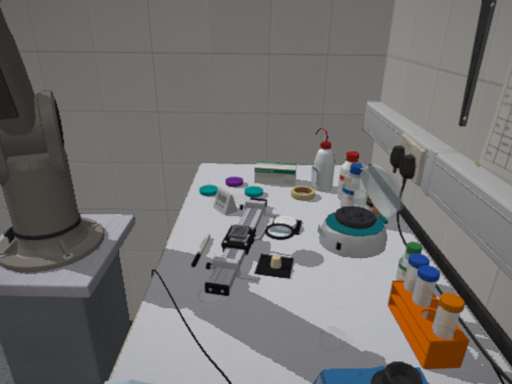

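View pics/top0.png

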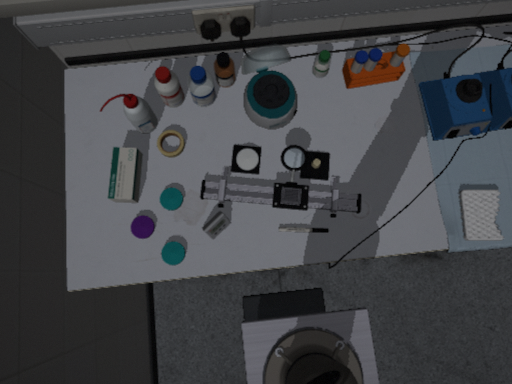

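The side view shows the carriage at about (239,236), the dish beyond it at (285,222) and the stopper nearer at (276,262). In the top view the carriage is at (291,195), the dish at (247,160), the stopper at (316,163), the left stop at (221,190) and the right stop at (334,195). So the target is the left (+y) stop. I'll enlarge the rail area next.

```bash
cat > h.py <<'E'
import numpy as np, cv2
from scipy.spatial.transform import Rotation as R
from bench import r
def ray(n,u,v):
    c=r.camera_info(n); f=192/np.tan(np.radians(c['fov_y'])/2)
    return c['position'], R.from_rotvec(c['rotation']).apply([(u-c['cx'])/f,(v-c['cy'])/f,1])
def onz(n,u,v,z):
    p,d=ray(n,u,v); return p+d*(z-p[2])/d[2]
def proj(n,P):
    c=r.camera_info(n); f=192/np.tan(np.radians(c['fov_y'])/2)
    q=R.from_rotvec(c['rotation']).inv().apply(np.array(P)-c['position'])
    return q[...,:2]/q[...,2:]*f+[c['cx'],c['cy']]
E
python3 - <<'E'
import cv2,numpy as np
a=cv2.imread("pics/top0.png")[140:240,190:370]
a=np.clip(255*(a/255.)**.6,0,255).astype('uint8')
cv2.imwrite("pics/tc.png",cv2.resize(a,None,fx=4.4,fy=4.4,interpolation=cv2.INTER_CUBIC))
b=cv2.imread("pics/side0.png")[180:300,180:320]
b=np.clip(255*(b/255.)**.6,0,255).astype('uint8')
cv2.imwrite("pics/sc.png",cv2.resize(b,None,fx=5,fy=5,interpolation=cv2.INTER_CUBIC))
E
```

```text
(no output)
```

View pics/tc.png

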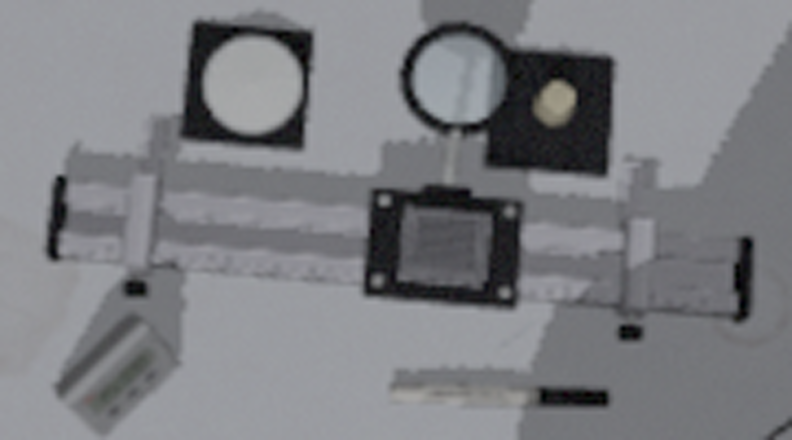

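View pics/sc.png

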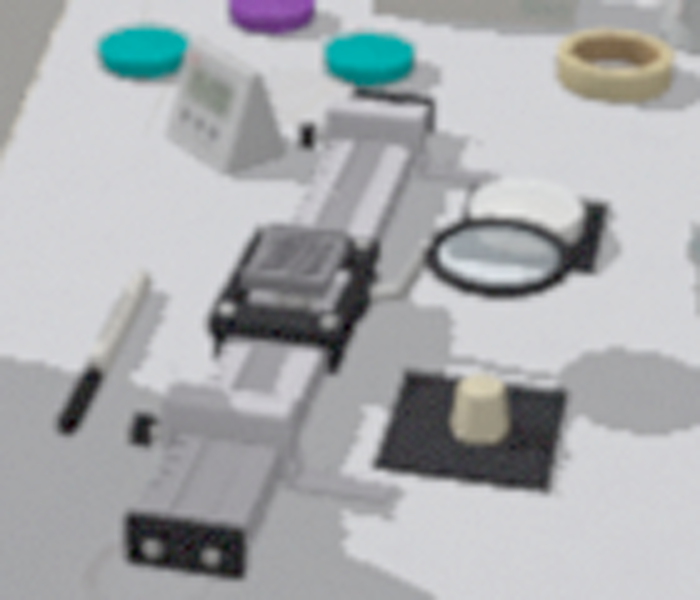

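The top crop shows the carriage frame corners at about (372,190), (522,204), (518,306) and (365,293). The plate corners are (403,206), (489,213), (487,286) and (399,278). The left stop's right-hand edge runs (158,175) to (152,268). The side crop confirms the dish at the far (+y) end.

```bash
python3 - <<'E'
from h import *
T=lambda x,y,z: onz("top",(x+.5)/4.4-.5+190,(y+.5)/4.4-.5+140,z)
S=lambda x,y,z: onz("side",(x+.5)/5-.5+180,(y+.5)/5-.5+180,z)
np.set_printoptions(precision=4,suppress=True)
fr=np.array([T(*p,.032) for p in[(372,190),(522,204),(518,306),(365,293)]])
pl=np.array([T(*p,.043) for p in[(403,206),(489,213),(487,286),(399,278)]])
caps=[T(57,218,.02),T(744,278,.02)]
st=[T(158,175,.0385),T(152,268,.0385)]
for a in(fr,pl): print(a.mean(0),[np.linalg.norm(a[i]-a[i-1]) for i in range(4)])
d=caps[0]-caps[1]; print("caps",caps,np.linalg.norm(d)); d/=np.linalg.norm(d); yaw=np.arctan2(-d[0],d[1]);print("d",d,"yaw",yaw)
print("stop",st,"dist to go", (np.mean(st,0)-pl.mean(0))@d-.045)
print("stopL pred",)
# side-view plate: far-left, far-right, near-right, near-left corners
sp=np.array([S(*p,.043) for p in[(262,228),(352,240),(318,290),(245,265)]]);print("side plate",sp.mean(0))
sf=np.array([S(*p,.032) for p in[(258,230),(378,248),(342,345),(212,320)]]);print("side frame",sf.mean(0))
# lens z .055, stage black and dish
lens=T(458,78,.057);print("lens",lens,(lens-pl.mean(0)))
print("dish",T(255,84,.012))
R0=R.from_rotvec(r.get_obs()['orientation']).as_matrix();print(R0)
E
```

```text
[0.4456 0.0006 0.032 ] [np.float64(0.061346593111124365), np.float64(0.08815025851413053), np.float64(0.06049638586911598), np.float64(0.08878121270788619)]
[0.445  0.0015 0.043 ] [np.float64(0.04238342532560021), np.float64(0.04987411122193494), np.float64(0.04284522236247173), np.float64(0.05063375451795193)]
caps [array([0.4905, 0.2248, 0.02  ]), array([ 0.4108, -0.1734,  0.02  ])] 0.40612878838585104
d [ 0.1963  0.9805 -0.    ] yaw -0.1976013313326297
stop [array([0.5056, 0.162 , 0.0385]), array([0.4511, 0.1707, 0.0385])] dist to go 0.12317095769712723
stopL pred
side plate [ 0.4477 -0.0008  0.043 ]
side frame [ 0.4497 -0.0081  0.032 ]
lens [ 0.5397 -0.0173  0.057 ] [ 0.0948 -0.0188  0.014 ]
dish [0.5619 0.0995 0.012 ]
[[ 0.9487  0.3163 -0.0007]
 [ 0.3163 -0.9487  0.0016]
 [-0.0001 -0.0017 -1.    ]]
```

Both views put the plate centre near (0.446, 0.000, 0.043). The rail direction is (0.196, 0.981), and the carriage must travel about 0.123 m. The sizes and lens offset match what was given. I'll approach with the fingers closing.

{"api": "play_rows", "payload": {"targets": "1 0.02 -0.014 0 -0.08; 1 0.05 -0.036 0 -0.2; 1 0.085 -0.061 0 -0.32; 1 0.12 -0.086 0 -0.44; 1 0.155 -0.112 0 -0.56; 1 0.19 -0.137 0 -0.68; 1 0.225 -0.162 0 -0.8; 1 0.25 -0.18 0 -0.9", "squeeze": 20}}

```text
clock: 0.77
tcp_pos: [0.3947, -0.388, 0.1922]
orientation: [-2.567, -1.811, -0.0]
contact_force: [0.8, -0.6, 0.0]
grip_width: 0.0001
gripper_force: 0.0
```

{"api": "play_rows", "payload": {"targets": "1 0.02 -0.003 0 -0.03; 1 0.06 -0.01 0 -0.06; 1 0.1 -0.018 0.01 -0.1; 1 0.14 -0.024 0.02 -0.145; 1 0.18 -0.031 0.03 -0.145; 1 0.22 -0.038 0.04 -0.145; 1 0.26 -0.045 0.05 -0.145; 1 0.3 -0.052 0.05 -0.145"}}

```text
clock: 1.43
tcp_pos: [0.4456, -0.0895, 0.1406]
orientation: [-2.436, -1.98, 0.004]
contact_force: [0.6, -0.6, -0.8]
grip_width: 0.0
gripper_force: 0.0
```

```bash
python3 - <<'E'
from h import *
np.set_printoptions(precision=4,suppress=True)
o=r.get_obs();R0=R.from_rotvec(o['orientation']).as_matrix();print(o['tcp_pos'],R0,o['joints'])
print((np.array([.446,0,.075])-o['tcp_pos'])@R0)
E
```

```text
[ 0.4456 -0.0895  0.1406] [[ 0.2042  0.9789 -0.0031]
 [ 0.9789 -0.2042  0.0001]
 [-0.0006 -0.003  -1.    ]] [ 0.4952  0.2174 -0.4865  2.0876  0.1325  0.8685 -0.2734]
[ 0.0877 -0.0177  0.0656]
```

{"api": "play_rows", "payload": {"targets": "1 0.02 -0.004 0.01 0; 1 0.045 -0.009 0.02 0; 1 0.07 -0.014 0.03 0; 1 0.085 -0.017 0.045 0; 1 0.088 -0.018 0.06 0; 1 0.088 -0.018 0.07 0; 1 0.088 -0.018 0.07 0; 1 0.088 -0.018 0.07 0"}}

```text
clock: 2.1
tcp_pos: [0.4471, -0.0019, 0.072]
orientation: [-2.437, -1.982, 0.002]
contact_force: [0.4, -0.0, -0.1]
grip_width: 0.0
gripper_force: 0.0
```

```bash
python3 - <<'E'
from h import *
np.set_printoptions(precision=4,suppress=True)
o=r.get_obs();R0=R.from_rotvec(o['orientation']).as_matrix();print(o['tcp_pos'],R0[:,0],o['contact_force'])
out=[]
for n in("side","top"):
    p=proj(n,o['tcp_pos']);g=proj(n,[.446,0,.043]);print(n,p,g)
    a=r.grab_frame(n)[:,:,::-1]; u,v=int(g[0])-30,int(g[1])-30
    c=a[v:v+60,u:u+60]; c=(255*(c/255.)**.55).astype('uint8')
    out.append(cv2.resize(c,(400,400),interpolation=cv2.INTER_CUBIC)); print(u,v)
cv2.imwrite("pics/v1.png",np.hstack(out))
E
```

```text
[ 0.4471 -0.0019  0.072 ] [ 0.2038  0.979  -0.0007] [ 0.3781 -0.0041 -0.1467]
side [238.1227 219.8978] [237.7372 230.4489]
207 200
top [292.9395 192.2438] [291.1702 194.9746]
261 164
```

View pics/v1.png

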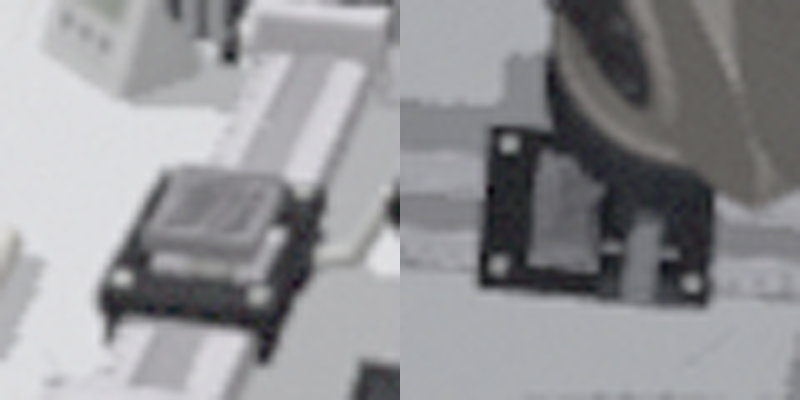

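The side crop shows the plate uncovered, with something dark at its top edge near crop (200,30). The fingertips should appear near crop (207,133) and don't. I need the full side view.

```bash
python3 - <<'E'
from h import *
a=r.grab_frame("side")[:,:,::-1][120:270,150:350]; c=(255*(a/255.)**.55).astype('uint8')
cv2.imwrite("pics/v2.png",cv2.resize(c,(800,600),interpolation=cv2.INTER_CUBIC))
E
```

```text
(no output)
```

View pics/v2.png

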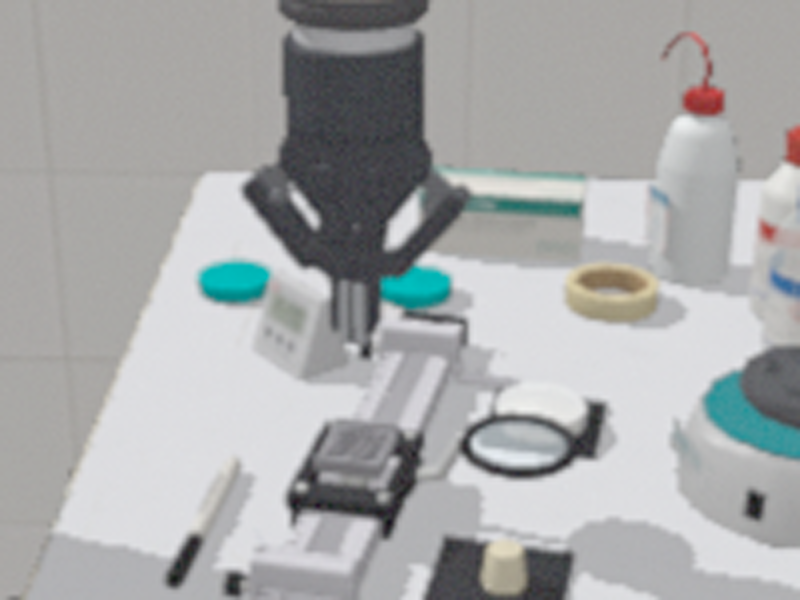

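The fingertip appears at about crop (352,340), which is pixel (238,205). The reported TCP projects to (238,220), so the picture and the report disagree. I'll overlay the reported tool axis in both views to check.

```bash
python3 - <<'E'
from h import *
o=r.get_obs();t=o['tcp_pos'];print(t,o['clock'],o['joints'])
out=[]
for n in("side","top"):
    g=proj(n,t);u,v=int(g[0])-50,int(g[1])-75
    a=r.grab_frame(n)[:,:,::-1][v:v+150,u:u+100]; c=cv2.resize((255*(a/255.)**.5).astype('uint8'),(400,600),interpolation=cv2.INTER_CUBIC)
    for h,col in((0,(0,0,255)),(.04,(0,255,255)),(.073,(0,255,0)),(.113,(255,0,255)),(.16,(255,0,0))):
        p=(proj(n,t+[0,0,h])-[u,v])*4; cv2.circle(c,(int(p[0]),int(p[1])),4,col,1)
    out.append(c)
cv2.imwrite("pics/v3.png",np.hstack(out))
E
```

```text
[ 0.44834758 -0.00181116  0.07301224] 2.25 [ 0.30670842  0.32000398 -0.51048248  2.16146171  0.23841989  0.71153972
 -0.56938109]
```

View pics/v3.png

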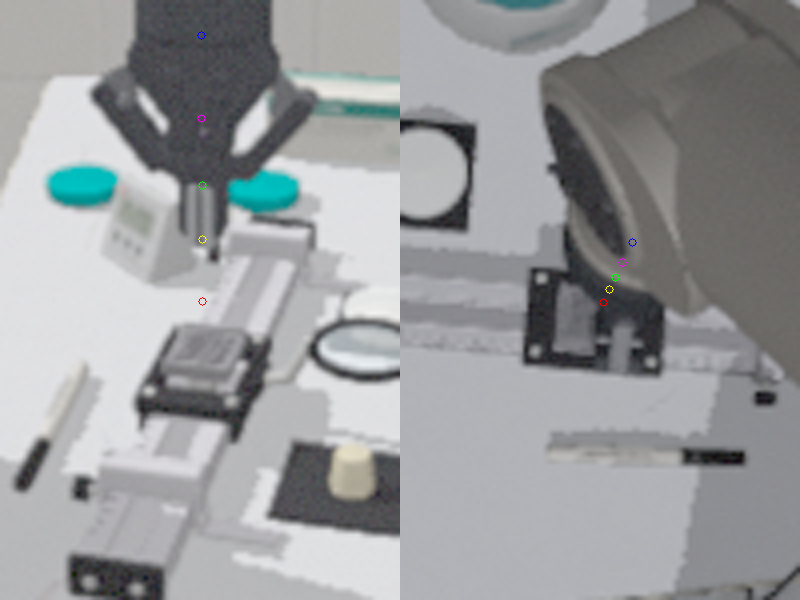

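```bash
python3 - <<'E'
from h import *
np.set_printoptions(precision=4,suppress=True)
t=np.array([.4478,-.0018,.073]);gs=proj("side",t);us,vs=int(gs[0])-50,int(gs[1])-75
gt=proj("top",t);ut,vt=int(gt[0])-50,int(gt[1])-75
S=lambda x,y:ray("side",x/4+us,y/4+vs)
T=lambda x,y:ray("top",(x-400)/4+ut,y/4+vt)
def tri(a,b):
    (p,d),(q,e)=a,b; s=np.linalg.lstsq(np.c_[d,-e],q-p,rcond=None)[0]
    A=p+s[0]*d;B=q+s[1]*e;return (A+B)/2,np.linalg.norm(A-B)
for kn in[(100,92),(112,100),(125,85)]: print("knuckle",tri(S(*kn),T(622,365)))
for y in(0,.04,.08,.12):
    p,d=S(204,242);print("tip",p+d*(y-p[1])/d[1])
for h in(.08,.1,.12):
  for dz in(0,.04):
    k=t+[-.055*.98,.055*.2,h+dz];print(h,dz,(proj("top",k)-[ut,vt])*4+[400,0],(proj("side",k)-[us,vs])*4)
E
```

```text
knuckle (array([0.3913, 0.0076, 0.1968]), np.float64(0.0016807707592426193))
knuckle (array([0.3949, 0.0073, 0.1918]), np.float64(0.007436746153262594))
knuckle (array([0.3979, 0.0088, 0.1994]), np.float64(0.015774930102343213))
tip [0.4492 0.     0.1104]
tip [0.4472 0.04   0.0911]
tip [0.4452 0.08   0.0717]
tip [0.4432 0.12   0.0524]
0.08 0 [609.8698 371.5761] [105.9871 164.8036]
0.08 0.04 [617.1734 360.1067] [103.8032  97.7451]
0.1 0 [613.4405 365.9688] [104.9058 131.603 ]
0.1 0.04 [621.0798 353.9722] [102.6784  63.21  ]
0.12 0 [617.1734 360.1067] [103.8032  97.7451]
0.12 0.04 [625.1721 347.5457] [101.531   27.9773]
```

```bash
python3 - <<'E'
from h import *
a=cv2.imread("pics/side0.png").astype(int);b=r.grab_frame("side")[:,:,::-1].astype(int)
d=np.abs(a-b).sum(2)
for v in range(190,242,2): print(v,d[v,222:256].tolist())
E
```

```text
190 [31, 34, 30, 39, 32, 36, 38, 36, 37, 1, 198, 455, 467, 364, 336, 383, 409, 402, 465, 489, 496, 504, 361, 109, 16, 12, 10, 1, 6, 22, 18, 18, 13, 19]
192 [25, 31, 27, 33, 24, 31, 30, 28, 44, 32, 156, 433, 426, 322, 327, 404, 334, 278, 327, 420, 488, 491, 347, 86, 6, 14, 19, 18, 17, 13, 17, 17, 14, 19]
194 [15, 30, 26, 26, 32, 30, 32, 27, 41, 27, 193, 447, 399, 296, 305, 386, 354, 287, 314, 398, 471, 485, 385, 166, 26, 10, 12, 13, 8, 13, 9, 18, 8, 14]
196 [19, 18, 18, 26, 22, 25, 25, 31, 28, 11, 167, 401, 399, 303, 307, 393, 362, 284, 302, 396, 463, 479, 424, 182, 16, 33, 15, 10, 11, 12, 10, 17, 14, 12]
198 [19, 16, 18, 25, 25, 29, 25, 21, 17, 17, 78, 293, 343, 293, 304, 381, 358, 296, 309, 409, 469, 482, 413, 162, 9, 41, 34, 30, 19, 14, 16, 11, 12, 3]
200 [18, 18, 18, 19, 22, 24, 25, 27, 17, 18, 77, 234, 323, 303, 302, 388, 361, 300, 310, 404, 466, 474, 351, 108, 15, 39, 29, 35, 34, 28, 28, 34, 26, 24]
202 [15, 25, 21, 23, 29, 27, 21, 15, 21, 18, 6, 84, 165, 239, 295, 376, 351, 284, 305, 397, 466, 368, 120, 2, 24, 20, 26, 26, 17, 27, 27, 32, 31, 27]
204 [27, 24, 23, 29, 22, 25, 29,
[... 1908 characters left out ...]
 7, 16, 12, 19, 12, 4, 5, 11]
232 [28, 38, 35, 35, 36, 23, 12, 7, 21, 20, 13, 16, 18, 16, 12, 17, 15, 20, 16, 18, 23, 11, 16, 17, 22, 13, 15, 8, 17, 8, 9, 8, 7, 24]
234 [29, 31, 29, 28, 20, 9, 16, 16, 20, 25, 9, 12, 22, 20, 20, 18, 13, 15, 10, 16, 22, 18, 22, 22, 17, 12, 19, 12, 15, 12, 5, 26, 11, 14]
236 [32, 35, 33, 17, 6, 14, 7, 16, 12, 6, 8, 1, 20, 19, 16, 19, 15, 8, 13, 16, 18, 14, 18, 12, 26, 23, 15, 13, 9, 5, 8, 2, 3, 20]
238 [36, 19, 17, 25, 8, 15, 13, 9, 21, 18, 25, 16, 24, 13, 15, 12, 3, 15, 17, 18, 9, 12, 7, 12, 27, 15, 21, 5, 16, 5, 23, 19, 17, 23]
240 [26, 25, 7, 10, 17, 12, 8, 9, 13, 13, 12, 15, 18, 14, 19, 23, 16, 10, 13, 15, 18, 28, 15, 26, 17, 24, 6, 3, 6, 18, 8, 12, 14, 22]
```

The pixel difference confirms that the visible fingertip ends at row 205. In xy it is over the plate, since the knuckle triangulates to the right place. But it sits at z of about 0.11, roughly 38 mm above the reported TCP. I'll descend in small steps and watch the force, without relying on either height.

{"api": "play_rows", "payload": {"targets": "1 0.001 -0.002 0.004 0; 1 0.001 -0.002 0.009 0; 1 0.001 -0.002 0.014 0; 1 0.001 -0.002 0.019 0; 1 0.001 -0.002 0.023 0; 1 0.001 -0.002 0.025 0; 1 0.001 -0.002 0.026 0; 1 0.001 -0.002 0.026 0"}}

```text
clock: 3.07
tcp_pos: [0.4457, 0.0004, 0.046]
orientation: [-2.436, -1.984, 0.001]
contact_force: [-0.6, -0.6, -0.3]
grip_width: -0.0002
gripper_force: 0.0
```

```bash
cat > tip.py <<'E'
from h import *
np.set_printoptions(precision=4,suppress=True)
o=r.get_obs();t=o['tcp_pos'];print(t,o['contact_force'],o['clock'],o['orientation'])
a=r.grab_frame("side")[:,:,::-1]
s=cv2.imread("pics/side0.png").astype(int)
d=np.abs(s-a.astype(int)).sum(2)>110
d[235:]=0
v=np.where(d[:,225:250].sum(1)>=3)[0].max();u=np.where(d[v,225:250])[0].mean()+225
print("tip px",u,v,"expected",proj("side",t)); p,e=ray("side",u,v+1);print("tip at tcp y:",p+e*(t[1]-p[1])/e[1])
cv2.imwrite("pics/last.png",a)
E
python3 tip.py
```

```text
[0.4457 0.0004 0.046 ] [-0.5698 -0.6175 -0.326 ] 3.0667 [-2.4357 -1.9836  0.0006]
tip px 237.5 215 expected [237.6324 229.2399]
tip at tcp y: [0.4456 0.0004 0.0808]
```

The picture still shows the tip about 35 to 40 mm higher. Next I'll step gently through reported z = 0.043 to test it by force.

{"api": "play_rows", "payload": {"targets": "1 0 0 0.001 0; 1 0 0 0.002 0; 1 0 0 0.003 0; 1 0 0 0.004 0; 1 0 0 0.005 0; 1 0 0 0.005 0"}}

```text
clock: 3.62
tcp_pos: [0.4458, 0.0004, 0.0411]
orientation: [-2.436, -1.984, 0.0]
contact_force: [0.2, 0.2, -0.1]
grip_width: 0.0
gripper_force: 0.0
```

There is no contact at 0.041, so the tip really is higher than reported. I'll go down to just above the plate.

{"api": "play_rows", "payload": {"targets": "1 0 0 0.003 0; 1 0 0 0.007 0; 1 0 0 0.011 0; 1 0 0 0.015 0; 1 0 0 0.018 0; 1 0 0 0.021 0; 1 0 0 0.023 0; 1 0 0 0.023 0"}}

```text
clock: 4.28
tcp_pos: [0.4456, 0.0004, 0.0178]
orientation: [-2.436, -1.984, 0.001]
contact_force: [-0.6, -0.2, -0.1]
grip_width: -0.0
gripper_force: 0.0
```

```bash
python3 tip.py; python3 - <<'E'
from h import *
a=cv2.imread("pics/last.png")[160:260,180:300]; c=(255*(a/255.)**.55).astype('uint8')
cv2.imwrite("pics/v4.png",cv2.resize(c,(720,600),interpolation=cv2.INTER_CUBIC))
E
```

```text
[0.4456 0.0004 0.0178] [-0.6279 -0.1973 -0.0827] 4.2833 [-2.4355 -1.9836  0.0009]
tip px 238.0 224 expected [237.6213 239.6324]
tip at tcp y: [0.4467 0.0004 0.0573]
```

View pics/v4.png

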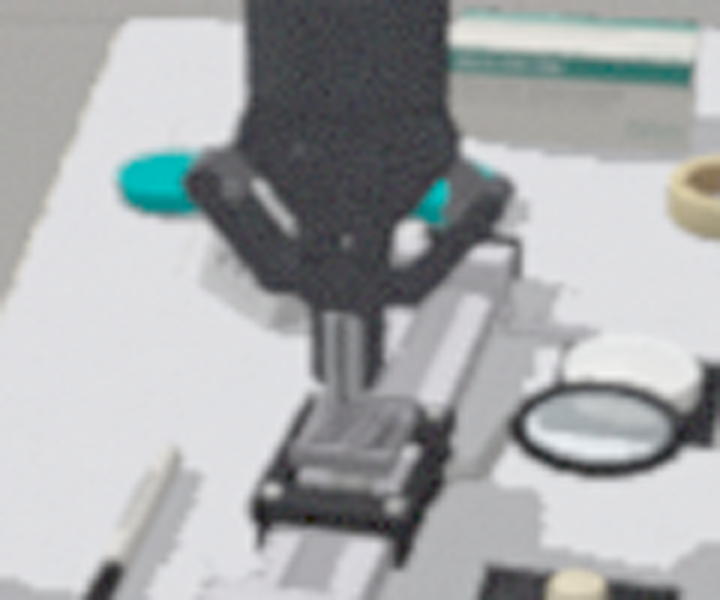

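The fingertips are just above the plate's far half, at pixel (237.5,227), with about 8 to 10 mm left to the plate centre. I'll descend about 1 mm per row.

{"api": "play_rows", "payload": {"targets": "1 0 0 0.001 0; 1 0 0 0.002 0; 1 0 0 0.003 0; 1 0 0 0.004 0; 1 0 0 0.005 0; 1 0 0 0.006 0; 1 0 0 0.006 0"}}

```text
clock: 4.92
tcp_pos: [0.4458, 0.0004, 0.0121]
orientation: [-2.436, -1.984, 0.0]
contact_force: [-0.2, 0.3, -0.3]
grip_width: 0.0
gripper_force: 0.0
```

{"api": "play_rows", "payload": {"targets": "1 0 0 0.001 0; 1 0 0 0.002 0; 1 0 0 0.003 0; 1 0 0 0.003 0"}}

```text
clock: 5.25
tcp_pos: [0.4458, 0.0003, 0.0091]
orientation: [-2.436, -1.983, 0.0]
contact_force: [-0.3, -0.3, 0.5]
grip_width: -0.0004
gripper_force: 0.0
```

{"api": "play_rows", "payload": {"targets": "1 0 0 0.001 0; 1 0 0 0.002 0; 1 0 0 0.002 0; 1 0 0 0.002 0"}}

```text
clock: 5.58
tcp_pos: [0.4458, 0.0004, 0.0072]
orientation: [-2.436, -1.984, 0.0]
contact_force: [0.2, 0.1, 0.1]
grip_width: -0.0
gripper_force: 0.0
```

{"api": "play_rows", "payload": {"targets": "1 0 0 0.001 0; 1 0 0 0.002 0; 1 0 0 0.002 0; 1 0 0 0.002 0"}}

```text
clock: 5.92
tcp_pos: [0.4459, 0.0004, 0.0052]
orientation: [-2.436, -1.984, 0.0]
contact_force: [-0.3, 1.2, -0.5]
grip_width: -0.0
gripper_force: 0.0
```

{"api": "play_rows", "payload": {"targets": "1 0 0 0.001 0; 1 0 0 0.002 0; 1 0 0 0.002 0; 1 0 0 0.002 0"}}

```text
clock: 6.25
tcp_pos: [0.4461, 0.0003, 0.0034]
orientation: [2.436, 1.983, 0.0]
contact_force: [-0.7, -0.7, 1.5]
grip_width: -0.0007
gripper_force: 0.7
```

```bash
python3 tip.py; python3 - <<'E'
from h import *
a=cv2.imread("pics/last.png")[200:250,210:275]; c=(255*(a/255.)**.55).astype('uint8')
cv2.imwrite("pics/v5.png",cv2.resize(c,(780,600),interpolation=cv2.INTER_CUBIC))
E
```

```text
[0.4461 0.0003 0.0034] [-0.7096 -0.7407  1.4698] 6.25 [2.4361 1.9835 0.0002]
tip px 237.0 228 expected [237.8466 244.8932]
tip at tcp y: [0.4443 0.0003 0.0466]
```

View pics/v5.png

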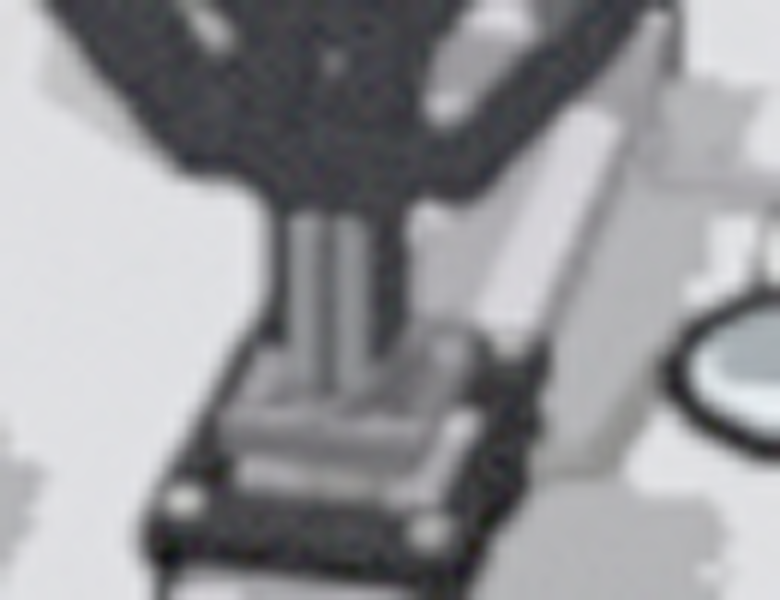

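Contact has begun: force z is 1.5 N at reported z = 0.0034, and the tips sit near the middle of the plate between the lips. Now I'll press about 4 to 5 mm.

{"api": "play_rows", "payload": {"targets": "1 0 0 0.001 0; 1 0 0 0.002 0; 1 0 0 0.003 0; 1 0 0 0.003 0"}}

```text
clock: 6.63
tcp_pos: [0.446, 0.0004, 0.0004]
orientation: [2.436, 1.983, 0.0]
contact_force: [-0.3, 0.0, 6.7]
grip_width: -0.0004
gripper_force: 3.0
```

{"api": "play_rows", "payload": {"targets": "1 0 0 0.001 0; 1 0 0 0.002 0; 1 0 0 0.002 0"}}

```text
clock: 6.88
tcp_pos: [0.4461, 0.0003, -0.0016]
orientation: [2.436, 1.983, 0.0]
contact_force: [-2.0, 0.5, 6.8]
grip_width: -0.0
gripper_force: 3.5
```

```bash
python3 - <<'E'
from h import *
o=r.get_obs();R0=R.from_rotvec(o['orientation']).as_matrix();print(o['tcp_pos'],o['contact_force'],R0)
print(R0.T@np.array([.1963,.9805,0]))
E
```

```text
[ 4.46094525e-01  3.38624252e-04 -1.55660073e-03] [-1.95653123  0.50845784  6.78234638] [[ 2.02597833e-01  9.79261978e-01  3.09751570e-04]
 [ 9.79262019e-01 -2.02597780e-01 -1.94253079e-04]
 [-1.27469674e-04  3.42683201e-04 -9.99999933e-01]]
[ 9.99936364e-01 -6.41799691e-03 -1.29660910e-04]
```

The plate is down about 5.4 mm at 6.8 N. Now I'll push along the rail.

{"api": "play_rows", "payload": {"targets": "1 0.002 0 0 0; 1 0.007 0 0 0; 1 0.015 0 0 0; 1 0.024 0 0 0; 1 0.033 0 0 0; 1 0.041 0 0 0; 1 0.047 0 0 0; 1 0.05 0 0 0"}}

```text
clock: 7.55
tcp_pos: [0.4561, 0.0501, -0.0015]
orientation: [2.435, 1.985, -0.0]
contact_force: [-1.4, -1.6, 6.6]
grip_width: -0.0
gripper_force: 3.4
```

{"api": "play_rows", "payload": {"targets": "1 0.004 0 0 0; 1 0.011 0 0 0; 1 0.02 0 0 0; 1 0.03 0 0 0; 1 0.04 0 0 0; 1 0.049 0 0 0; 1 0.056 0 0 0; 1 0.06 0 0 0"}}

```text
clock: 8.22
tcp_pos: [0.4679, 0.109, -0.0015]
orientation: [-2.435, -1.985, 0.001]
contact_force: [-3.3, -1.2, 7.1]
grip_width: 0.0001
gripper_force: 3.5
```

{"api": "play_rows", "payload": {"targets": "1 0.002 0 0 0; 1 0.004 0 0 0; 1 0.006 0 0 0; 1 0.008 0 0 0; 1 0.009 0 0 0; 1 0.009 0 0 0"}}

```text
clock: 8.72
tcp_pos: [0.4696, 0.1172, -0.0016]
orientation: [-2.436, -1.984, 0.001]
contact_force: [-2.5, 1.4, 7.1]
grip_width: 0.0006
gripper_force: 3.5
```

{"api": "play_rows", "payload": {"targets": "1 0.001 0 0 0; 1 0.002 0 0 0; 1 0.003 0 0 0; 1 0.004 0 0 0; 1 0.004 0 0 0"}}

```text
clock: 9.13
tcp_pos: [0.4703, 0.1209, -0.0016]
orientation: [-2.436, -1.984, 0.001]
contact_force: [-2.9, -0.1, 6.8]
grip_width: 0.0004
gripper_force: 3.5
```

{"api": "play_rows", "payload": {"targets": "1 0.001 0 0 0; 1 0.002 0 0 0; 1 0.003 0 0 0; 1 0.004 0 0 0; 1 0.004 0 0 0"}}

```text
clock: 9.55
tcp_pos: [0.4708, 0.1231, -0.0018]
orientation: [2.436, 1.982, -0.005]
contact_force: [-2.2, -3.7, 6.6]
grip_width: 0.0003
gripper_force: 3.5
```

```bash
cat > car.py <<'E'
from h import *
np.set_printoptions(precision=4,suppress=True)
o=r.get_obs();print(o['tcp_pos'],o['contact_force'],o['clock'])
a=r.grab_frame("side");cv2.imwrite("pics/last.png",a[:,:,::-1])
# white rivets / carriage near end edge: print profile along rail on near side
d0=np.array([.1963,.9805,0]);x0=np.array([.9805,-.1963,0]);c0=np.array([.446,.0,.032])
g=cv2.cvtColor(a,cv2.COLOR_RGB2GRAY).astype(np.float32)
ref=cv2.cvtColor(cv2.imread("pics/side0.png"),cv2.COLOR_BGR2GRAY).astype(np.float32)
for name,im in(("ref",ref),("now",g)):
    s=np.arange(-.07,.12,.001)
    acc=0
    for off in(-.014,-.010,-.006,.006,.010,.014):
        P=c0+[0,0,-.012]+np.outer(s,d0)+off*x0
        q=proj("side",P).astype(np.float32)
        acc=acc+cv2.remap(im,q[None,:,0],q[None,:,1],cv2.INTER_LINEAR)[0]
    acc/=6;e=np.diff(cv2.GaussianBlur(acc[None],(7,1),0)[0]);i=e.argmin();print(name,"light->dark edge s",s[i],e[i])
E
python3 car.py
```

```text
[ 0.4708  0.1231 -0.0018] [-2.2074 -3.674   6.579 ] 9.55
ref light->dark edge s -0.04099999999999998 -13.927567
now light->dark edge s 0.08500000000000013 -12.431549
```

Edge tracking shows the carriage moved about 126 mm and the TCP about 125 mm. Resistance has started, so I'll nudge 2 mm more to confirm the stop.

{"api": "play_rows", "payload": {"targets": "1 0.001 0 0 0; 1 0.002 0 0 0; 1 0.002 0 0 0; 1 0.002 0 0 0"}}

```text
clock: 9.93
tcp_pos: [0.4714, 0.1248, -0.0018]
orientation: [2.436, 1.982, -0.004]
contact_force: [-1.6, -3.5, 6.8]
grip_width: 0.0001
gripper_force: 3.5
```

```bash
python3 car.py
```

```text
[ 0.4714  0.1248 -0.0018] [-1.6191 -3.5008  6.7931] 9.9333
ref light->dark edge s -0.04099999999999998 -13.927567
now light->dark edge s 0.08500000000000013 -12.353481
```

The fingers now slide on the plate at a steady 3.5 N while the carriage stays put, so it is against the stop. I'll lift straight up.

{"api": "play_rows", "payload": {"targets": "1 0 0 -0.002 0; 1 0 0 -0.005 0; 1 0 0 -0.009 0; 1 0 0 -0.015 0; 1 0 0 -0.025 0; 1 0 0 -0.04 0; 1 0 0 -0.065 0; 1 0 0 -0.09 0"}}

```text
clock: 10.65
tcp_pos: [0.4714, 0.127, 0.0894]
orientation: [-2.435, -1.984, 0.001]
contact_force: [0.5, 0.6, -0.1]
grip_width: -0.0
gripper_force: 0.0
```

{"api": "play_rows", "payload": {"targets": "1 -0.01 0 -0.01 0; 1 -0.035 0 -0.02 0; 1 -0.07 0 -0.03 0; 1 -0.105 0 -0.03 0; 1 -0.14 0 -0.03 0; 1 -0.17 0 -0.03 0; 1 -0.19 0 -0.03 0; 1 -0.2 0 -0.03 0"}}

```text
clock: 11.32
tcp_pos: [0.4307, -0.0721, 0.1189]
orientation: [2.439, 1.979, -0.001]
contact_force: [1.0, -1.1, -0.3]
grip_width: 0.0
gripper_force: 0.0
```

```bash
python3 car.py; python3 - <<'E'
from h import *
a=r.grab_frame("top")[:,:,::-1][140:240,190:340]; a=(255*(a/255.)**.6).astype('uint8')
b=cv2.imread("pics/last.png")[170:280,190:310]; b=(255*(b/255.)**.6).astype('uint8')
cv2.imwrite("pics/v6.png",np.hstack([cv2.resize(a,(450,300),interpolation=cv2.INTER_CUBIC),cv2.resize(b,(327,300),interpolation=cv2.INTER_CUBIC)]))
E
```

```text
[ 0.4307 -0.0721  0.1189] [ 1.0069 -1.1206 -0.3198] 11.3167
ref light->dark edge s -0.04099999999999998 -13.927567
now light->dark edge s 0.08500000000000013 -12.300774
```

View pics/v6.png

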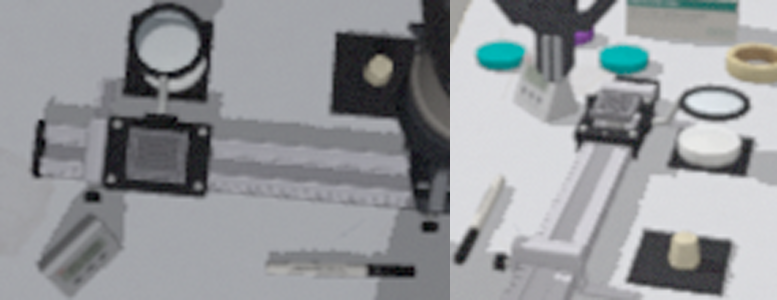

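The picture shows the carriage, at top crop (157,155), directly against the left stop at (95,155) with no gap. The lens is over the dish, and the stopper, pen and timer are where they were. The arm is clear.

```bash
python3 -c "
from bench import r
print(r.hand_in())"
```

```text
the job is handed in; nothing more can be done
None
```

The job is handed in: I pushed the carriage up against the left stop with the brake released, the lens is now over the petri dish, the plate was let go, and the arm is clear with the dish, stopper, pen and timer left where they were.

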